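# Unstack the banded keepsake boxes into their lot trays

## Task

Take the crosswise pile of four wooden keepsake boxes apart and lay each box flat inside the tray of the same colour as its band, lengthwise in the tray, so the lots are ready for the sale. There is china inside: keep the boxes upright, set them down gently without dropping them, and leave the teacup and the china figurine where they stand.

Things in the scene. Friction and masses are not known exactly. Their poses are not given: they have to be found in the camera images.
- box_red: Loose wooden box with red band and end labels: solid, 160 mm long (x), 48 wide (y), 45 high, about 0.3 kg. Origin: centre of underside. Pile: two boxes side by side on a fixed 10 mm board, centre lines 98 mm apart; two more crosswise on them, also 98 mm apart (underside 55 mm above the table; lower ones 10). Grip from above across the width, mid-length.
- box_yellow: Loose wooden box with yellow band and end labels: solid, 160 mm long (x), 48 wide (y), 45 high, about 0.3 kg. Origin: centre of underside. Pile: two boxes side by side on a fixed 10 mm board, centre lines 98 mm apart; two more crosswise on them, also 98 mm apart (underside 55 mm above the table; lower ones 10). Grip from above across the width, mid-length.
- box_green: Loose wooden box with green band and end labels: solid, 160 mm long (x), 48 wide (y), 45 high, about 0.3 kg. Origin: centre of underside. Pile: two boxes side by side on a fixed 10 mm board, centre lines 98 mm apart; two more crosswise on them, also 98 mm apart (underside 55 mm above the table; lower ones 10). Grip from above across the width, mid-length.
- box_blue: Loose wooden box with blue band and end labels: solid, 160 mm long (x), 48 wide (y), 45 high, about 0.3 kg. Origin: centre of underside. Pile: two boxes side by side on a fixed 10 mm board, centre lines 98 mm apart; two more crosswise on them, also 98 mm apart (underside 55 mm above the table; lower ones 10). Grip from above across the width, mid-length.
- tray_red: Shallow red tray, fixed to the table: outside 194 mm long (its x) by 82 mm wide (its y), 12 mm high; walls 5 mm thick, inner floor about 5 mm above the table, inside 184 x 72 mm. Origin: centre of its underside, on the table (z = 0). Which tray stands where changes from start to start.
- tray_yellow: Shallow yellow tray, fixed to the table: outside 194 mm long (its x) by 82 mm wide (its y), 12 mm high; walls 5 mm thick, inner floor about 5 mm above the table, inside 184 x 72 mm. Origin: centre of its underside, on the table (z = 0). Which tray stands where changes from start to start.
- tray_green: Shallow green tray, fixed to the table: outside 194 mm long (its x) by 82 mm wide (its y), 12 mm high; walls 5 mm thick, inner floor about 5 mm above the table, inside 184 x 72 mm. Origin: centre of its underside, on the table (z = 0). Which tray stands where changes from start to start.
- tray_blue: Shallow blue tray, fixed to the table: outside 194 mm long (its x) by 82 mm wide (its y), 12 mm high; walls 5 mm thick, inner floor about 5 mm above the table, inside 184 x 72 mm. Origin: centre of its underside, on the table (z = 0). Which tray stands where changes from start to start.
- teacup: White china cup with a handle, 72 mm across, 55 mm high, loose, standing on the table beyond the pile. Origin: centre of its underside. A bystander: leave it alone.
- figurine: Small white china figurine (round, pawn-like), 34 mm across, 42 mm high, loose, standing on the table on the robot's left, outside the trays. Origin: centre of its underside. A bystander: leave it alone.
Not all that is in view belongs to the job. What is shaped like the box_yellow but orange is not meant.

How it is judged:
By the outcome, as a careful person would: the job done as asked, in the order asked, and still so for the second after the job is handed in, with the robot touching nothing.
It also fails if it takes over 104 s, if anything falls off the work surface, if the arm or the gripper's body presses on something with over 40 N, if the wrist force passes 120 N, or if a joint passes its speed limit or range.

## Robot

A 6-joint arm with a two-finger parallel gripper is mounted at the origin on the work surface. World frame = base frame: x ahead of the robot, y to its left, z up, the work surface at z = 0. Lengths are in m, angles in rad, forces in N, time in s.
With the tool pointing down it reaches from about 0.325 to 0.775 m from the base axis. Payload 5.5 kg.
Tool frame: the origin (TCP) lies at the very end of the fingers, on their centre line; the grasp point (between the pads) lies arm.tcp_to_grasp behind it (arm.tcp_to_grasp is the distance from the TCP to the grasp point, in m); z points along the fingers, y is the line along which they close (so a half turn about z gives the same grasp; the last joint's range is limited). The gripper opens to 85 mm and grips with 20 to 120 N. Pads are 22 mm wide; open, the fingers measure 114 mm over their backs; the gripper's body (76 mm by 85 mm) begins 54 mm behind the grasp point. The pads swing forward as they close: fully open they stand 13 mm farther back than shut.
Start: joints at [1.269, 0.091, 1.231, -0, 1.82, -0.057], TCP at [0.145, 0.582, 0.231] pointing down, gripper open.
Joint ranges: [-2.87, 2.87], [-0.86, 2.18], [0.17, 2.46], [-1.51, 4.65], [0.06, 2.69], [-2.65, 2.65]. Speed limits (rad/s): [2.57, 2.57, 3.01, 3.14, 3.14, 3.14].

## Interface

Orientations are given as [roll, pitch, yaw] about the fixed x, y, z axes, in that order (R = Rz(yaw) Ry(pitch) Rx(roll)).
In Python, from bench import arm, eyes, job_done gives the robot as it stands. The module is installed in compiled form; this text tells all that it offers.
- The arm moves only by the shell command python3 -m creep 'ROWS'. ROWS is JSON, a list of rows, each a list of 7 numbers: the shift along the tool's x, y, z in cm, then the turn, a rotation vector about the tool's x, y, z in degrees, then the opening in per cent of the stroke, from 0 (shut) to 100 (fully open). A call has 1 to 12 rows; each row shifts and turns the commanded pose from where the row before left it, along the tool's axes as they then stand; what a row does not reach is not made up. A row lasts 1/10 s, in which the tool goes at most 50 mm and 8.59 degrees, less where a joint would pass 70% of its speed; a pose out of reach is approached as far as the arm can. A call is refused whole if a number of a shift passes 5 or a number of a turn 8.59, either way. A call with a gripper value outside its range is refused whole. The fingers move at their own pace and stop on an object; the grip force is fixed at half the most. Time passes only in rows, so rows that do not move let the fingers close. It gives the time, the measured TCP pose, the force, the opening and the grip force at its end, in the units of the state.
- arm.state(): the state, without advancing time (a new reading comes with each control period).
- eyes.capture(name): name is "scene" or "top" or "wrist"; returns (picture, depth): 384x512x3 uint8, red, green, blue; 384x512 float32, m along the optical axis (not along the pixel's ray), 0 where there is no reading.
- eyes.camera_model(name): a dict with "mtx" (3x3 intrinsics, pixels), "eye" and "orientation" of the camera in the world; the wrist camera has in their place "T_tool_cam" (4x4, takes a point from camera to tool coordinates, whose origin is the TCP and whose axes are the flange's). Camera axes: x right, y down, z forward; pixel columns grow to the right and rows downward; lengths in m; the calibration is good to about 2 mm. A picture is of the moment at which its call begins: read the wrist's pose just before it. camera_model takes no time and is no camera call.
- job_done(): hands the job in; it is judged then, once.
The state is a dict: "time": time; "joint_pos": joint angles; "joint_vel": joint speeds; "joint_torque": joint torques, N m; "position": TCP position; "orientation": TCP orientation; "ft_force": force on the tool from outside, world axes, zero at the start; "torque": the same for the moment, N m; "width": opening from 0.0 (shut) to 1.0 (fully open); "grip_force": force on a finger pad.
Only numpy, scipy, OpenCV 4.12 (cv2) and the standard library are available. Lean on these libraries where they do the work, as an engineer would, in place of code of your own. Each camera call takes 0.05 s, during which the arm holds its last target. There are 200 camera calls.

## Working session

There is one attempt and no reset: what is moved stays moved. The work goes in short steps, Python scripts to look and compute and a shell command to move; the robot and the scene stay as the last step left them, time stands still between calls to the robot, and variables do not carry over. Pictures are saved under pics/ and viewed, at most 14 in all, crops included, and the job is handed in when it is done.

```bash
mkdir -p pics; cat > h.py <<'E'
import numpy as np, cv2
from scipy.spatial.transform import Rotation as R
from bench import arm, eyes
def cap(n):
    st=arm.state(); p,d=eyes.capture(n); m=eyes.camera_model(n)
    K=np.array(m["mtx"])
    if n=="wrist":
        T=np.eye(4);T[:3,:3]=R.from_euler('xyz',st["orientation"]).as_matrix();T[:3,3]=st["position"];T=T@np.array(m["T_tool_cam"])
    else:
        T=np.eye(4);o=np.array(m["orientation"]);T[:3,:3]=o if o.shape==(3,3) else R.from_euler('xyz',o).as_matrix();T[:3,3]=m["eye"]
    v,u=np.mgrid[:384,:512]
    P=np.stack([(u-K[0,2])/K[0,0]*d,(v-K[1,2])/K[1,1]*d,d],-1)@T[:3,:3].T+T[:3,3]
    P[d==0]=np.nan
    return p,d,P
def save(n,p): cv2.imwrite("pics/"+n,p[...,::-1])
E
python3 - <<'E'
from h import *
for n in("top","scene"):
    p,d,P=cap(n); save(n+"1.png",p); np.savez(n+"1.npz",p=p,P=P); print(eyes.camera_model(n))
print(arm.state(),arm.tcp_to_grasp,eyes.camera_model("wrist"))
E
```

```text
{'mtx': array([[395.54577817,   0.        , 254.02932785],
       [  0.        , 395.54577817, 197.54091858],
       [  0.        ,   0.        ,   1.        ]]), 'eye': array([0.39213021, 0.03153578, 0.92351797]), 'orientation': array([-3.00232977e+00, -2.24473987e-03, -1.54953768e+00])}
{'mtx': array([[374.18313953,   0.        , 256.27684518],
       [  0.        , 374.18313953, 192.70071382],
       [  0.        ,   0.        ,   1.        ]]), 'eye': array([ 1.25591937, -0.27798875,  0.60856883]), 'orientation': array([-2.15922933,  0.0032224 ,  1.16437243])}
{'time': 0.1, 'joint_pos': array([ 1.26929772e+00,  9.18183144e-02,  1.23176155e+00, -3.91999804e-06,
        1.81979733e+00, -5.67208896e-02]), 'joint_vel': array([ 8.04066259e-05,  3.04411869e-04, -2.35387454e-03, -9.08820909e-05,
       -1.05601563e-03, -9.83614765e-05]), 'joint_torque': array([ 1.30006811e-03, -4.60222113e+01, -4.19217110e+01, -1.36236827e-04,
        1.06464585e-02, -1.83481689e-06]), 'position': array([0.14534579, 0.58187376, 0.23024534]), 'orientation': array([-3.13981076e+00, -9.73721622e-05,  2.89681389e+00]), 'ft_force': array([-0.15718384, -0.02906763,  0.41794686]), 'torque': array([0.05503566, 0.01621645, 0.04659062]), 'grip_force': 0.0, 'width': 1.0003884766478877} 0.0187 {'mtx': array([[313.71041024,   0.        , 257.63165051],
       [  0.        , 313.71041024, 188.03031145],
       [  0.        ,   0.        ,   1.        ]]), 'T_tool_cam': array([[ 4.95532179e-04, -9.60385061e-01, -2.78675958e-01,
         7.02288804e-02],
       [ 9.99999861e-01,  4.26150528e-04,  3.09547726e-04,
        -7.46220895e-04],
       [-1.78527105e-04, -2.78676072e-01,  9.60385139e-01,
        -1.43067791e-01],
       [ 0.00000000e+00,  0.00000000e+00,  0.00000000e+00,
         1.00000000e+00]])}
```

View pics/top1.png

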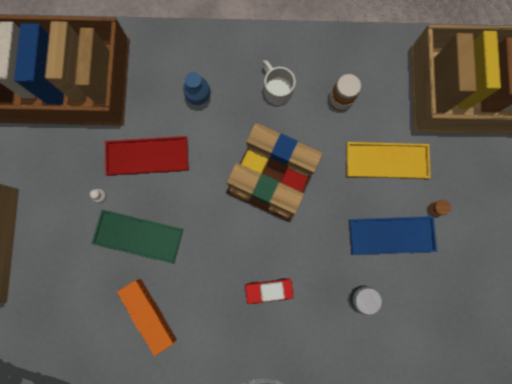

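View pics/scene1.png

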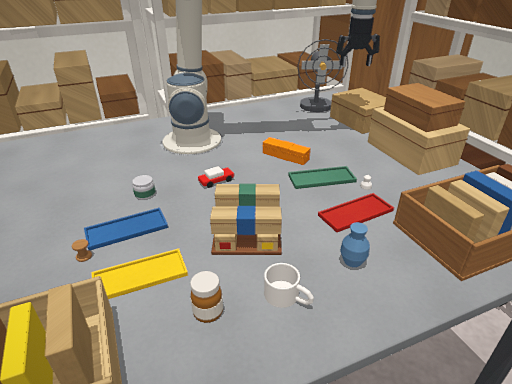

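The top view shows blue (285,148) and green (265,188) as the upper boxes, with yellow (255,160) and red (295,178) below. The trays are red (147,156), green (138,237), yellow (388,160) and blue (392,236).

Lookalikes: an orange box at (146,317), a red toy car at (270,291), and blue/yellow books in the crates at the top corners. None of these are part of the job.

```bash
python3 - <<'E'
from h import *
z=np.load("top1.npz");p=z["p"];P=z["P"]
hsv=cv2.cvtColor(p,cv2.COLOR_RGB2HSV).astype(int);H,S=hsv[...,0],hsv[...,1]
Z=P[...,2]
def rect(m,name):
    q=P[m][:,:2].astype(np.float32)
    (c,(w,h),a)=cv2.minAreaRect(q*1000)
    if w<h: w,h,a=h,w,a+90
    print(name,m.sum(),np.round(c,1),round(w,1),round(h,1),"long axis deg",round(a%180,1),"z med/max",np.round(np.median(P[m][:,2]),4),np.round(P[m][:,2].max(),4))
def comp(m,seed):
    n,l=cv2.connectedComponents(m.astype(np.uint8)); return l==l[seed[1],seed[0]]
for n,s in dict(red=(147,156),green=(138,237),yellow=(388,160),blue=(392,236)).items():
    m=(S>110)&(Z<.03)&(abs(H-H[s[1],s[0]])<12); rect(comp(m,s),"tray_"+n)
roi=np.zeros_like(S,bool);roi[115:225,220:330]=1
for n,s in dict(blue=(285,148),green=(265,188)).items():
    m=roi&(Z>.09)&(Z<.115); rect(comp(m,s),"box_"+n)
for n,s in dict(yellow=(255,160),red=(295,178)).items():
    m=roi&(Z>.045)&(Z<.065); mm=comp(m,s); rect(mm,"low_"+n)
for n,s in dict(cup=(279,86),fig=(97,196),vase=(197,90),jar=(346,92),orange=(146,317),can=(367,300),pawn=(440,208)).items():
    print(n,np.round(P[s[1],s[0]],3))
c=cv2.resize(p[110:230,215:335],(600,600),interpolation=cv2.INTER_NEAREST); save("crop1.png",c)
E
```

```text
tray_red 2839 [615.7 291.5] 200.2 82.7 long axis deg 94.7 z med/max 0.0066 0.0176
tray_green 196005 [1246.2  -69.1] 2145.7 1548.4 long axis deg 114.6 z med/max nan nan
tray_yellow 2889 [ 619.2 -283.2] 194.9 86.9 long axis deg 89.9 z med/max 0.0057 0.0169
tray_blue 2954 [ 440.  -289.3] 193.7 80.9 long axis deg 93.5 z med/max 0.0054 0.0166
box_blue 1702 [619. -31.] 159.9 50.3 long axis deg 66.3 z med/max 0.1006 0.105
box_green 1742 [529.4   8.4] 159.2 49.2 long axis deg 66.1 z med/max 0.1006 0.1056
low_yellow 426 [599.4  33.9] 54.4 42.1 long axis deg 65.1 z med/max 0.0562 0.0647
low_red 450 [567.1 -38.8] 99.7 42.9 long axis deg 65.7 z med/max 0.056 0.0649
cup [ 0.796 -0.023  0.007]
fig [0.512 0.388 0.035]
vase [0.751 0.165 0.079]
jar [ 0.75  -0.166  0.089]
orange [0.251 0.259 0.045]
can [ 0.297 -0.216  0.05 ]
pawn [ 0.501 -0.387  0.04 ]
```

View pics/crop1.png

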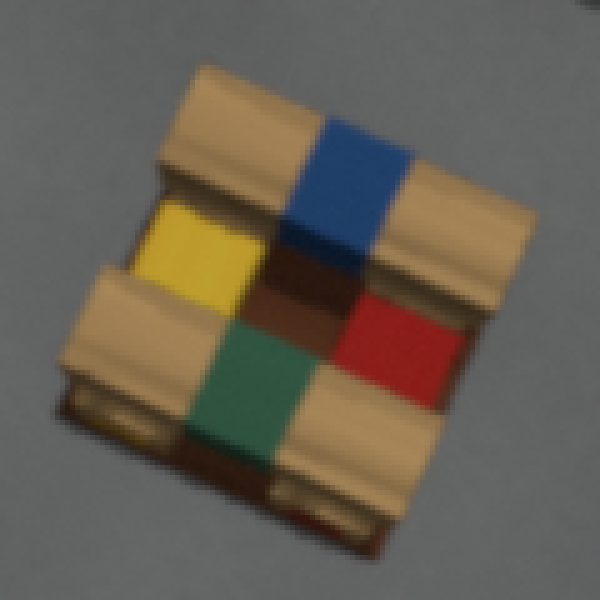

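```bash
cat >> h.py <<'E'
def plan(x,y,z,yawdeg):
    s=arm.state(); o=s["orientation"]; M=R.from_euler('xyz',o)
    dy=(yawdeg-np.degrees(o[2])+90)%180-90
    T=R.from_euler('xyz',[np.pi,0,o[2]+np.radians(dy)])
    rv=(M.inv()*T).as_rotvec(degrees=True)
    xy=T.inv().apply(np.array([x,y,z])-s["position"])*100
    print("t",round(s["time"],2),"pos",np.round(s["position"],4),"yaw",round(np.degrees(o[2]),1),"w",round(s["width"],3),"| turn",np.round(rv,1),"shift cm",np.round(xy,2))
E
python3 - <<'E'
from h import *
z=np.load("top1.npz");p=z["p"];P=z["P"]
hsv=cv2.cvtColor(p,cv2.COLOR_RGB2HSV).astype(int);H,S=hsv[...,0],hsv[...,1]
print(hsv[237,138],hsv[300,250])
m=(S>80)&(abs(H-hsv[237,138,0])<15)&(P[...,2]<.03);m[:205]=0;m[265:]=0;m[:,:88]=0;m[:,190:]=0
(c,(w,h),a)=cv2.minAreaRect((P[m][:,:2]*1000).astype(np.float32));print(m.sum(),c,w,h,a)
plan(.529,.008,.20,66.2)
E
```

```text
[ 73 110  81] [  1 201 176]
2870 (425.136962890625, 298.6962585449219) 193.21163940429688 79.19963836669922 77.78182220458984
t 0.1 pos [0.1453 0.5819 0.2302] yaw 166.0 w 1.0 | turn [ -0.1  -0.1 -80.2] shift cm [ 37.02 -58.26   3.02]
```

```bash
sed -i 's/+90)%180-90/+180)%360-180/' h.py; python3 -m creep '[[0,0,0,0,0,8.3,100],[0,0,0,0,0,8.3,100],[0,0,0,0,0,8.3,100],[0,0,0,0,0,8.3,100],[0,0,0,0,0,8.3,100],[0,0,0,0,0,8.3,100],[0,0,0,0,0,8.3,100],[0,0,0,0,0,8.3,100],[0,0,0,0,0,8.3,100],[0,0,0,0,0,8.3,100],[0,0,0,0,0,8.3,100],[0,0,0,0,0,8.3,100]]'; python3 -c "
from h import *
plan(.529,.008,.20,66.2)"
```

```text
time: 1.3
position: [0.1454, 0.5819, 0.2306]
orientation: [3.141, 0.001, 1.152]
ft_force: [-0.2, 0.2, 1.1]
width: 0.999
grip_force: 0.0
t 1.3 pos [0.1454 0.5819 0.2306] yaw 66.0 w 0.999 | turn [ 0.   0.1 -0.2] shift cm [-37.03  58.26   3.06]
```

```bash
for i in 1 2; do python3 -m creep '[[-1.54,2.43,0.13,0,0,0,100],[-1.54,2.43,0.13,0,0,0,100],[-1.54,2.43,0.13,0,0,0,100],[-1.54,2.43,0.13,0,0,0,100],[-1.54,2.43,0.13,0,0,0,100],[-1.54,2.43,0.13,0,0,0,100],[-1.54,2.43,0.13,0,0,0,100],[-1.54,2.43,0.13,0,0,0,100],[-1.54,2.43,0.13,0,0,0,100],[-1.54,2.43,0.13,0,0,0,100],[-1.54,2.43,0.13,0,0,0,100],[-1.54,2.43,0.13,0,0,0,100]]' | tail -5; done; python3 - <<'E'
from h import *
p,d,P=cap("wrist"); save("w1.png",p)
Z=P[...,2]; m=((Z>.093)&(Z<.108)).astype(np.uint8)
n,l,st,c=cv2.connectedComponentsWithStats(m)
for i in range(1,n):
    if st[i,4]>1500: print(c[i],cv2.minAreaRect((P[l==i][:,:2]*1000).astype(np.float32)))
plan(.529,.008,.068,66.2)
E
```

```text
position: [0.3389, 0.2948, 0.2152]
orientation: [-3.141, 0.001, 1.159]
ft_force: [0.9, 1.2, -0.2]
width: 1.002
grip_force: 0.0
position: [0.532, 0.0087, 0.1995]
orientation: [-3.141, 0.0, 1.158]
ft_force: [0.2, 0.6, 0.8]
width: 1.001
grip_force: 0.0
[253.89132908 179.28567679] ((528.7560424804688, 7.478515625), (159.3397979736328, 49.103816986083984), 66.31034851074219)
[375.91180397 168.53670862] ((618.5640258789062, -31.756729125976562), (159.32357788085938, 50.1160774230957), 66.27836608886719)
t 3.75 pos [0.5334 0.0053 0.1986] yaw 66.2 w 0.998 | turn [0.  0.2 0. ] shift cm [ 0.07 -0.51 13.06]
```

View pics/w1.png

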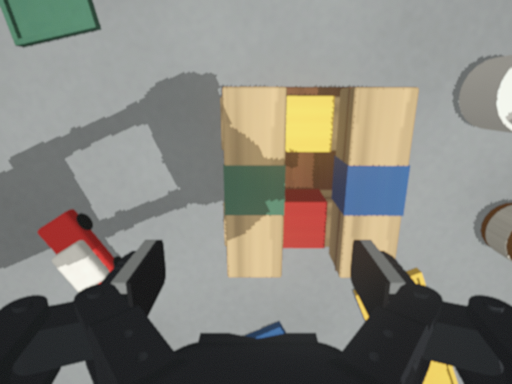

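The wrist view shows green at (253,190) and blue at (371,190) on top, with yellow (310,123) and red (305,218) below. It agrees with the top camera to 1 mm. I'll descend on green.

```bash
python3 -m creep '[[0.1,-0.5,0,0,0,0,100],[0,0,2,0,0,0,100],[0,0,2,0,0,0,100],[0,0,2,0,0,0,100],[0,0,2,0,0,0,100],[0,0,2,0,0,0,100],[0,0,1,0,0,0,100],[0,0,1,0,0,0,100],[0,0,0.5,0,0,0,100],[0,0,0.5,0,0,0,100],[0,0,0,0,0,0,100],[0,0,0,0,0,0,100]]'; python3 -c "
from h import *
plan(.529,.0077,.068,66.2)"
```

```text
time: 4.95
position: [0.5277, 0.0127, 0.0707]
orientation: [3.141, -0.0, 1.158]
ft_force: [0.6, -0.3, -0.4]
width: 0.997
grip_force: 0.0
t 4.95 pos [0.5277 0.0127 0.0707] yaw 66.4 w 0.997 | turn [ 0.  -0.   0.2] shift cm [-0.4   0.32  0.27]
```

```bash
python3 -m creep '[[-0.4,0.3,0.25,0,0,0,100],[0,0,0,0,0,0,100],[0,0,0,0,0,0,100]]'|head -2; python3 -c "
from h import *
plan(.529,.0077,.068,66.2)"; python3 -m creep '[[0,0,0,0,0,0,0],[0,0,0,0,0,0,0],[0,0,0,0,0,0,0],[0,0,0,0,0,0,0],[0,0,0,0,0,0,0],[0,0,0,0,0,0,0],[0,0,0,0,0,0,0],[0,0,0,0,0,0,0]]'
```

```text
time: 5.25
position: [0.5287, 0.0076, 0.0677]
t 5.25 pos [0.5287 0.0076 0.0677] yaw 66.3 w 1.004 | turn [ 0.  -0.   0.1] shift cm [ 0.02  0.02 -0.03]
time: 6.05
position: [0.5287, 0.0079, 0.0678]
orientation: [3.141, -0.0, 1.159]
ft_force: [-0.5, 0.5, 3.8]
width: 0.548
grip_force: 63.4
```

Gripped at 0.548 opening, about 47 mm. Lifting, then working out the move to the green tray.

```bash
python3 -m creep '[[0,0,-0.3,0,0,0,0],[0,0,-0.7,0,0,0,0],[0,0,-1.5,0,0,0,0],[0,0,-1.5,0,0,0,0],[0,0,-2,0,0,0,0],[0,0,-2,0,0,0,0],[0,0,-1.5,0,0,0,0],[0,0,-1.5,0,0,0,0],[0,0,-1,0,0,0,0],[0,0,-0.5,0,0,0,0],[0,0,0,0,0,0,0],[0,0,0,0,0,0,0]]'; python3 -c "
from h import *
plan(.425,.2987,.193,77.8)"
```

```text
time: 7.25
position: [0.5283, 0.0079, 0.1917]
orientation: [-3.14, 0.001, 1.158]
ft_force: [-0.1, -0.2, -4.4]
width: 0.551
grip_force: 62.7
t 7.25 pos [0.5283 0.0079 0.1917] yaw 66.4 w 0.551 | turn [ -0.1   0.  -11.4] shift cm [ 26.24 -16.24  -0.13]
```

```bash
python3 -m creep '[[0,0,0,0,0,-2.85,0],[0,0,0,0,0,-2.85,0],[0,0,0,0,0,-2.85,0],[0,0,0,0,0,-2.85,0],[0.94,-0.58,0,0,0,0,0],[1.875,-1.16,0,0,0,0,0],[1.875,-1.16,0,0,0,0,0],[1.875,-1.16,0,0,0,0,0],[1.875,-1.16,0,0,0,0,0],[1.875,-1.16,0,0,0,0,0],[1.875,-1.16,0,0,0,0,0],[1.875,-1.16,0,0,0,0,0]]'|tail -2
python3 -m creep '[[1.875,-1.16,0,0,0,0,0],[1.875,-1.16,0,0,0,0,0],[1.875,-1.16,0,0,0,0,0],[1.875,-1.16,0,0,0,0,0],[1.875,-1.16,0,0,0,0,0],[1.875,-1.16,0,0,0,0,0],[0.94,-0.58,0,0,0,0,0],[0,0,0,0,0,0,0],[0,0,0,0,0,0,0],[0,0,0,0,0,0,0],[0,0,0,0,0,0,0]]'; python3 -c "
from h import *
plan(.425,.2987,.019,77.8)"
```

```text
width: 0.552
grip_force: 62.8
time: 9.55
position: [0.4258, 0.2981, 0.1926]
orientation: [3.141, 0.0, 1.356]
ft_force: [-0.8, 0.2, -3.9]
width: 0.551
grip_force: 62.8
t 9.55 pos [0.4258 0.2981 0.1926] yaw 77.7 w 0.551 | turn [ 0.   0.  -0.1] shift cm [ 0.05 -0.09 17.36]
```

```bash
python3 -m creep '[[0,-0.1,1,0,0,0,0],[0,0,2,0,0,0,0],[0,0,2,0,0,0,0],[0,0,2,0,0,0,0],[0,0,2,0,0,0,0],[0,0,2,0,0,0,0],[0,0,2,0,0,0,0],[0,0,1.5,0,0,0,0],[0,0,1,0,0,0,0],[0,0,0.8,0,0,0,0],[0,0,0,0,0,0,0],[0,0,0,0,0,0,0]]';python3 -c "
from h import *
plan(.425,.2987,.018,77.8)"
```

```text
time: 10.75
position: [0.4249, 0.2992, 0.0302]
orientation: [3.141, -0.001, 1.357]
ft_force: [0.3, 0.2, -3.4]
width: 0.549
grip_force: 62.7
t 10.75 pos [0.4249 0.2992 0.0302] yaw 77.8 w 0.549 | turn [ 0. -0. -0.] shift cm [-0.05  0.03  1.22]
```

```bash
python3 -m creep '[[0,0,0.3,0,0,0,0],[0,0,0.3,0,0,0,0],[0,0,0.2,0,0,0,0],[0,0,0.1,0,0,0,0],[0,0,0.1,0,0,0,0],[0,0,0.1,0,0,0,0],[0,0,0,0,0,0,0],[0,0,0,0,0,0,0]]';python3 -m creep '[[0,0,0.1,0,0,0,0],[0,0,0,0,0,0,0],[0,0,0,0,0,0,0]]'
```

```text
time: 11.55
position: [0.4245, 0.299, 0.0186]
orientation: [3.142, -0.0, 1.357]
ft_force: [0.1, 0.6, -3.6]
width: 0.55
grip_force: 62.7
time: 11.85
position: [0.4247, 0.2991, 0.0179]
orientation: [3.141, -0.0, 1.357]
ft_force: [-0.1, -0.5, -2.3]
width: 0.552
grip_force: 62.8
```

```bash
python3 -m creep '[[0,0,0.05,0,0,0,0],[0,0,0,0,0,0,0],[0,0,0,0,0,0,0]]'|sed -n '2p;4p';python3 -m creep '[[0,0,0,0,0,0,60],[0,0,0,0,0,0,70],[0,0,0,0,0,0,80],[0,0,0,0,0,0,100],[0,0,0,0,0,0,100],[0,0,0,0,0,0,100],[0,0,0,0,0,0,100],[0,0,0,0,0,0,100]]'
python3 -m creep '[[0,0,-0.5,0,0,0,100],[0,0,-1,0,0,0,100],[0,0,-2,0,0,0,100],[0,0,-2,0,0,0,100],[0,0,-2,0,0,0,100],[0,0,-2,0,0,0,100],[0,0,-2,0,0,0,100],[0,0,-2,0,0,0,100],[0,0,-2,0,0,0,100],[0,0,-2,0,0,0,100],[0,0,0,0,0,0,100],[0,0,0,0,0,0,100]]'
python3 - <<'E'
from h import *
plan(.6188,-.0314,.193,66.3)
p,d,P=cap("wrist"); save("w2.png",p)
E
```

```text
position: [0.4247, 0.2991, 0.0179]
ft_force: [-1.8, -0.8, 5.2]
time: 12.95
position: [0.4245, 0.299, 0.0171]
orientation: [3.142, 0.0, 1.357]
ft_force: [0.3, -0.6, 0.4]
width: 1.0
grip_force: 0.0
time: 14.15
position: [0.4247, 0.2992, 0.1926]
orientation: [3.141, -0.001, 1.357]
ft_force: [0.5, 0.2, -1.0]
width: 1.004
grip_force: 0.0
t 14.15 pos [0.4247 0.2992 0.1926] yaw 77.8 w 1.004 | turn [ 0.1 -0.1 11.5] shift cm [-22.46  31.06  -0.04]
```

View pics/w2.png

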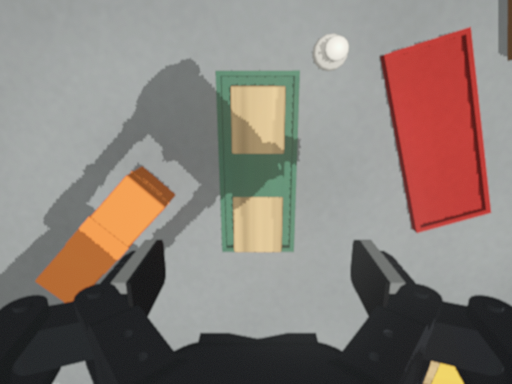

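The green box lies flat and central in the green tray at (258,165), and the figurine at (335,48) is untouched. Next is blue.

```bash
python3 -m creep '[[0,0,0,0,0,3.8,100],[0,0,0,0,0,3.8,100],[0,0,0,0,0,3.9,100],[-0.75,1.0,0,0,0,0,100],[-1.5,2.07,0,0,0,0,100],[-1.5,2.07,0,0,0,0,100],[-1.5,2.07,0,0,0,0,100],[-1.5,2.07,0,0,0,0,100],[-1.5,2.07,0,0,0,0,100],[-1.5,2.07,0,0,0,0,100],[-1.5,2.07,0,0,0,0,100],[-1.5,2.07,0,0,0,0,100]]'|tail -2
python3 -m creep '[[-1.5,2.07,0,0,0,0,100],[-1.5,2.07,0,0,0,0,100],[-1.5,2.07,0,0,0,0,100],[-1.5,2.07,0,0,0,0,100],[-1.5,2.07,0,0,0,0,100],[-1.5,2.07,0,0,0,0,100],[-0.75,1.0,0,0,0,0,100],[0,0,0,0,0,0,100],[0,0,0,0,0,0,100],[0,0,0,0,0,0,100]]'|tail -2; python3 - <<'E'
from h import *
p,d,P=cap("top")
Z=P[...,2]; m=((Z>.093)&(Z<.108)).astype(np.uint8); m[:115]=0;m[225:]=0;m[:,:220]=0;m[:,330:]=0
n,l,st,c=cv2.connectedComponentsWithStats(m)
for i in range(1,n):
    if st[i,4]>300: print(c[i],cv2.minAreaRect((P[l==i][:,:2]*1000).astype(np.float32)))
plan(.6188,-.0314,.068,66.3)
E
```

```text
width: 0.998
grip_force: 0.0
width: 1.003
grip_force: 0.0
[303.39459459 155.77702703] ((601.1491088867188, -70.91939544677734), (72.08154296875, 49.6202278137207), 66.22407531738281)
t 16.45 pos [ 0.6172 -0.0306  0.1923] yaw 66.4 w 1.0 | turn [ 0.  -0.   0.1] shift cm [-1.000e-02  1.700e-01  1.243e+01]
```

```bash
python3 -m creep '[[0,0.2,1,0,0,0,100],[0,0,2,0,0,0,100],[0,0,2,0,0,0,100],[0,0,2,0,0,0,100],[0,0,2,0,0,0,100],[0,0,1.5,0,0,0,100],[0,0,1,0,0,0,100],[0,0,0.5,0,0,0,100],[0,0,0.4,0,0,0,100],[0,0,0,0,0,0,100],[0,0,0,0,0,0,100]]'|sed -n '2p;4p'; python3 -c "
from h import *
plan(.6188,-.0314,.068,66.3)"; python3 -m creep '[[0,0,0,0,0,0,0],[0,0,0,0,0,0,0],[0,0,0,0,0,0,0],[0,0,0,0,0,0,0],[0,0,0,0,0,0,0],[0,0,0,0,0,0,0],[0,0,0,0,0,0,0],[0,0,0,0,0,0,0]]'
python3 -m creep '[[0,0,-0.3,0,0,0,0],[0,0,-0.7,0,0,0,0],[0,0,-1.5,0,0,0,0],[0,0,-1.5,0,0,0,0],[0,0,-2,0,0,0,0],[0,0,-2,0,0,0,0],[0,0,-1.5,0,0,0,0],[0,0,-1.5,0,0,0,0],[0,0,-1,0,0,0,0],[0,0,-0.5,0,0,0,0],[0,0,0,0,0,0,0],[0,0,0,0,0,0,0]]'; python3 -c "
from h import *
plan(.440,-.2893,.193,93.5)"
```

```text
position: [0.6198, -0.0325, 0.069]
ft_force: [-0.1, 0.6, 0.8]
t 17.55 pos [ 0.6198 -0.0325  0.069 ] yaw 66.3 w 0.997 | turn [ 0.1 -0.  -0. ] shift cm [ 0.06 -0.14  0.1 ]
time: 18.35
position: [0.6197, -0.0324, 0.0688]
orientation: [3.141, -0.0, 1.157]
ft_force: [-1.6, 0.3, 5.6]
width: 0.552
grip_force: 63.8
time: 19.55
position: [0.6192, -0.0324, 0.1921]
orientation: [-3.14, 0.0, 1.157]
ft_force: [0.1, -0.4, -3.2]
width: 0.547
grip_force: 62.9
t 19.55 pos [ 0.6192 -0.0324  0.1921] yaw 66.3 w 0.547 | turn [ -0.1   0.  -27.2] shift cm [-24.55 -19.45  -0.09]
```

```bash
python3 -m creep '[[0,0,0,0,0,-3.4,0],[0,0,0,0,0,-3.4,0],[0,0,0,0,0,-3.4,0],[0,0,0,0,0,-3.4,0],[0,0,0,0,0,-3.4,0],[0,0,0,0,0,-3.4,0],[0,0,0,0,0,-3.4,0],[0,0,0,0,0,-3.4,0],[-0.8,-0.65,0,0,0,0,0],[-1.64,-1.3,0,0,0,0,0],[-1.64,-1.3,0,0,0,0,0],[-1.64,-1.3,0,0,0,0,0]]'|tail -2
python3 -m creep '[[-1.64,-1.3,0,0,0,0,0],[-1.64,-1.3,0,0,0,0,0],[-1.64,-1.3,0,0,0,0,0],[-1.64,-1.3,0,0,0,0,0],[-1.64,-1.3,0,0,0,0,0],[-1.64,-1.3,0,0,0,0,0],[-1.64,-1.3,0,0,0,0,0],[-1.64,-1.3,0,0,0,0,0],[-1.64,-1.3,0,0,0,0,0],[-1.64,-1.3,0,0,0,0,0],[-1.64,-1.3,0,0,0,0,0],[-0.8,-0.65,0,0,0,0,0]]'|tail -2
python3 -m creep '[[0,0,0,0,0,0,0],[0,0,0,0,0,0,0],[0,0,0,0,0,0,0]]'; python3 -c "
from h import *
plan(.440,-.2893,.030,93.5)"
```

```text
width: 0.553
grip_force: 62.9
width: 0.551
grip_force: 62.9
time: 22.25
position: [0.44, -0.2887, 0.193]
orientation: [3.141, -0.0, 1.632]
ft_force: [0.2, 1.1, -3.3]
width: 0.549
grip_force: 62.9
t 22.25 pos [ 0.44   -0.2887  0.193 ] yaw 93.5 w 0.549 | turn [ 0. -0.  0.] shift cm [-6.00e-02 -1.00e-02  1.63e+01]
```

```bash
python3 -m creep '[[0,0,1,0,0,0,0],[0,0,2,0,0,0,0],[0,0,2,0,0,0,0],[0,0,2,0,0,0,0],[0,0,2,0,0,0,0],[0,0,2,0,0,0,0],[0,0,2,0,0,0,0],[0,0,1.5,0,0,0,0],[0,0,1,0,0,0,0],[0,0,0.8,0,0,0,0],[0,0,0,0,0,0,0],[0,0,0,0,0,0,0]]' | sed -n '2p;4p'
python3 -m creep '[[0,0,0.3,0,0,0,0],[0,0,0.3,0,0,0,0],[0,0,0.2,0,0,0,0],[0,0,0.1,0,0,0,0],[0,0,0.1,0,0,0,0],[0,0,0.1,0,0,0,0],[0,0,0,0,0,0,0],[0,0,0,0,0,0,0]]'
```

```text
position: [0.44, -0.2896, 0.0307]
ft_force: [-0.1, -0.3, -2.0]
time: 24.25
position: [0.4396, -0.2894, 0.0191]
orientation: [-3.142, 0.0, 1.631]
ft_force: [0.7, 0.1, -2.3]
width: 0.55
grip_force: 62.9
```

```bash
python3 -m creep '[[0,0,0.05,0,0,0,0],[0,0,0.05,0,0,0,0],[0,0,0,0,0,0,0],[0,0,0,0,0,0,0]]'|sed -n '2p;4p'
```

```text
position: [0.4398, -0.2895, 0.0187]
ft_force: [-2.0, 1.2, 2.5]
```

Contact. Releasing and heading for the lower boxes.

```bash
python3 -m creep '[[0,0,0,0,0,0,60],[0,0,0,0,0,0,70],[0,0,0,0,0,0,80],[0,0,0,0,0,0,100],[0,0,0,0,0,0,100],[0,0,0,0,0,0,100],[0,0,0,0,0,0,100],[0,0,0,0,0,0,100]]'|tail -2
python3 -m creep '[[0,0,-0.5,0,0,0,100],[0,0,-1,0,0,0,100],[0,0,-2,0,0,0,100],[0,0,-2,0,0,0,100],[0,0,-2,0,0,0,100],[0,0,-2,0,0,0,100],[0,0,-2,0,0,0,100],[0,0,-2,0,0,0,100],[0,0,-2,0,0,0,100],[0,0,-2,0,0,0,100],[0,0,0,0,0,0,100],[0,0,0,0,0,0,100]]'
python3 - <<'E'
from h import *
p,d,P=cap("top"); save("top2.png",p)
Z=P[...,2]; m=((Z>.046)&(Z<.064)).astype(np.uint8); m[:115]=0;m[225:]=0;m[:,:220]=0;m[:,330:]=0
n,l,st,c=cv2.connectedComponentsWithStats(m)
for i in range(1,n):
    if st[i,4]>300: print(c[i],p[int(c[i][1]),int(c[i][0])],cv2.minAreaRect((P[l==i][:,:2]*1000).astype(np.float32)))
plan(.5543,-.056,.15,156.3)
plan(.594,.034,.15,156.3)
E
```

```text
width: 0.997
grip_force: 0.0
time: 26.65
position: [0.4398, -0.2895, 0.1936]
orientation: [3.141, 0.001, 1.631]
ft_force: [-0.5, 0.8, -0.3]
width: 1.0
grip_force: 0.0
[253.94664032 162.92028986] [191 157  45] ((594.0731811523438, 33.62199401855469), (49.00740432739258, 160.7163543701172), 66.3851318359375)
[293.61417323 181.08661417] [140  30  24] ((554.4889526367188, -56.04456329345703), (48.84844207763672, 160.29779052734375), 65.914306640625)
t 26.7 pos [ 0.4395 -0.2892  0.1924] yaw 93.5 w 0.999 | turn [ -0.   -0.  -62.8] shift cm [-1.14 25.97  4.24]
t 26.7 pos [ 0.4395 -0.2892  0.1924] yaw 93.5 w 0.999 | turn [ -0.   -0.  -62.8] shift cm [-1.16 35.81  4.24]
```

View pics/top2.png

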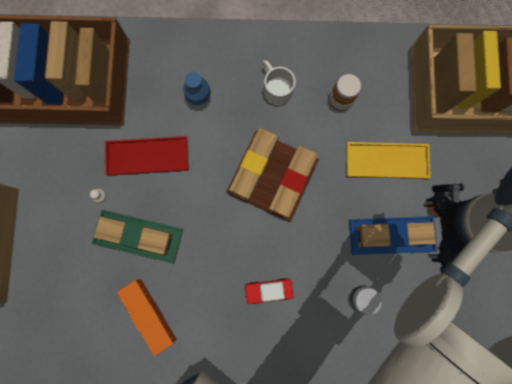

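Both upper boxes are in their trays, green at (138,237) and blue at (392,235). The yellow (254,163) and red (294,181) boxes lie undisturbed on the board, with footprints of 160x49. Red is next.

```bash
python3 -m creep '[[0,0,0,0,0,-7.85,100],[0,0,0,0,0,-7.85,100],[0,0,0,0,0,-7.85,100],[0,0,0,0,0,-7.85,100],[0,0,0,0,0,-7.85,100],[0,0,0,0,0,-7.85,100],[0,0,0,0,0,-7.85,100],[0,0,0,0,0,-7.85,100]]'|tail -2
python3 -m creep '[[-0.1,1.3,0.2,0,0,0,100],[-0.1,2.6,0.4,0,0,0,100],[-0.1,2.6,0.4,0,0,0,100],[-0.1,2.6,0.4,0,0,0,100],[-0.1,2.6,0.4,0,0,0,100],[-0.1,2.6,0.4,0,0,0,100],[-0.1,2.6,0.4,0,0,0,100],[-0.1,2.6,0.4,0,0,0,100],[-0.1,2.6,0.4,0,0,0,100],[-0.1,2.6,0.4,0,0,0,100],[-0.1,1.3,0.2,0,0,0,100]]'|tail -2
python3 -m creep '[[0,0,0,0,0,0,100],[0,0,0,0,0,0,100],[0,0,0,0,0,0,100]]'; python3 -c "
from h import *
plan(.5545,-.056,.023,156.1)"
```

```text
width: 0.998
grip_force: 0.0
width: 0.998
grip_force: 0.0
time: 28.9
position: [0.554, -0.0567, 0.1532]
orientation: [-3.141, 0.0, 2.726]
ft_force: [-0.1, 0.5, 0.3]
width: 0.996
grip_force: 0.0
t 28.9 pos [ 0.554  -0.0567  0.1532] yaw 156.2 w 0.996 | turn [-0.   0.   0.1] shift cm [-1.000e-02  8.000e-02  1.302e+01]
```

```bash
python3 -m creep '[[0,0.1,1,0,0,0,100],[0,0,2,0,0,0,100],[0,0,2,0,0,0,100],[0,0,2,0,0,0,100],[0,0,2,0,0,0,100],[0,0,1.5,0,0,0,100],[0,0,1,0,0,0,100],[0,0,0.8,0,0,0,100],[0,0,0.7,0,0,0,100],[0,0,0,0,0,0,100],[0,0,0,0,0,0,100],[0,0,0,0,0,0,100]]'|sed -n '2p;4p'; python3 -c "
from h import *
plan(.5545,-.056,.023,156.1)"; python3 -m creep '[[0,0,0,0,0,0,0],[0,0,0,0,0,0,0],[0,0,0,0,0,0,0],[0,0,0,0,0,0,0],[0,0,0,0,0,0,0],[0,0,0,0,0,0,0],[0,0,0,0,0,0,0],[0,0,0,0,0,0,0]]'
```

```text
position: [0.5553, -0.0549, 0.024]
ft_force: [-0.4, -0.7, 0.5]
t 30.1 pos [ 0.5553 -0.0549  0.024 ] yaw 156.3 w 1.003 | turn [0.  0.1 0.2] shift cm [ 0.03 -0.13  0.1 ]
time: 30.9
position: [0.5551, -0.055, 0.0237]
orientation: [3.142, 0.001, 2.727]
ft_force: [-0.7, 0.0, 5.4]
width: 0.547
grip_force: 65.0
```

```bash
python3 -m creep '[[0,0,-0.3,0,0,0,0],[0,0,-0.7,0,0,0,0],[0,0,-1.5,0,0,0,0],[0,0,-1.5,0,0,0,0],[0,0,-2,0,0,0,0],[0,0,-2,0,0,0,0],[0,0,-1.5,0,0,0,0],[0,0,-1.5,0,0,0,0],[0,0,-1.1,0,0,0,0],[0,0,-0.5,0,0,0,0],[0,0,0,0,0,0,0],[0,0,0,0,0,0,0]]'|tail -2; python3 -m creep '[[0,0,0,0,0,2.5,0],[0,0,0,0,0,5.1,0],[0,0,0,0,0,5.1,0],[0,0,0,0,0,5.1,0],[0,0,0,0,0,5.1,0],[0,0,0,0,0,5.1,0],[0,0,0,0,0,5.1,0],[0,0,0,0,0,5.1,0],[0,0,0,0,0,5.1,0],[0,0,0,0,0,5.1,0],[0,0,0,0,0,5.1,0],[0,0,0,0,0,5.1,0]]'|tail -2;  python3 -m creep '[[0,0,0,0,0,2.8,0],[0,0,0,0,0,0,0],[0,0,0,0,0,0,0],[0,0,0,0,0,0,0]]'; python3 - <<'E'
from h import *
z=np.load("top1.npz");p=z["p"];P=z["P"]
hsv=cv2.cvtColor(p,cv2.COLOR_RGB2HSV).astype(int);H,S=hsv[...,0],hsv[...,1]
for n,(u,v) in dict(red=(147,156),yellow=(388,160)).items():
    m=(S>110)&(abs((H-H[v,u]+90)%180-90)<12)&(P[...,2]<.03)
    m&=np.hypot(*(np.mgrid[:384,:512]-np.array([v,u])[:,None,None]))<60
    m=cv2.morphologyEx(m.astype(np.uint8),cv2.MORPH_OPEN,np.ones((5,5)))>0
    print(n,cv2.minAreaRect((P[m][:,:2]*1000).astype(np.float32)),np.percentile(P[m][:,:2],[1,99],axis=0).mean(0))
plan(.6157,.2915,.155,94.7)
E
```

```text
width: 0.554
grip_force: 64.1
width: 0.552
grip_force: 64.2
time: 33.7
position: [0.5546, -0.0548, 0.1486]
orientation: [-3.141, -0.0, 1.657]
ft_force: [-0.4, 0.3, -2.8]
width: 0.549
grip_force: 64.1
red ((615.7036743164062, 291.6113586425781), (82.68603515625, 199.96168518066406), 4.736308574676514) [0.61564829 0.29026015]
yellow ((619.1600952148438, -283.158935546875), (194.906005859375, 86.90392303466797), 89.88493347167969) [ 0.61732643 -0.28257858]
t 33.7 pos [ 0.5546 -0.0548  0.1486] yaw 94.9 w 0.549 | turn [-0.  -0.   0.2] shift cm [34.01  8.93 -0.64]
```

```bash
python3 -m creep '[[1.06,0.28,0,0,0,0,0],[2.12,0.56,-0.1,0,0,0,0],[2.12,0.56,-0.1,0,0,0,0],[2.12,0.56,-0.1,0,0,0,0],[2.12,0.56,-0.1,0,0,0,0],[2.12,0.56,-0.1,0,0,0,0],[2.12,0.56,-0.1,0,0,0,0],[2.12,0.56,0,0,0,0,0],[2.12,0.56,0,0,0,0,0],[2.12,0.56,0,0,0,0,0],[2.12,0.56,0,0,0,0,0],[2.12,0.56,0,0,0,0,0]]'|tail -2
python3 -m creep '[[2.12,0.56,0,0,0,0,0],[2.12,0.56,0,0,0,0,0],[2.12,0.56,0,0,0,0,0],[2.12,0.56,0,0,0,0,0],[1.06,0.28,0,0,0,0,0],[0,0,0,0,0,0,0],[0,0,0,0,0,0,0],[0,0,0,0,0,0,0]]'; python3 - <<'E'
from h import *
plan(.6155,.2905,.155,94.7)
p,d,P=cap("wrist"); save("w3.png",p)
E
```

```text
width: 0.552
grip_force: 64.1
time: 35.7
position: [0.6153, 0.2898, 0.1552]
orientation: [-3.142, 0.0, 1.655]
ft_force: [0.4, -0.2, -3.9]
width: 0.553
grip_force: 64.1
t 35.7 pos [0.6153 0.2898 0.1552] yaw 94.8 w 0.553 | turn [0.  0.  0.1] shift cm [0.07 0.03 0.02]
```

View pics/w3.png

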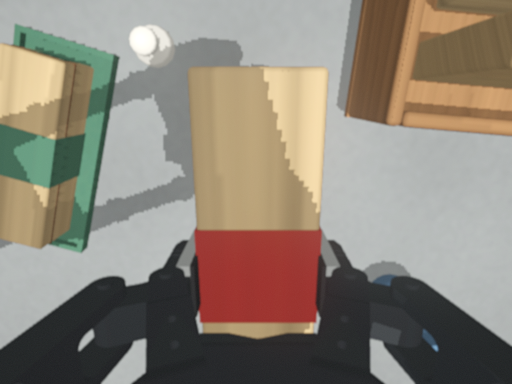

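The held red box is level and fills the middle of the view, band at (258,275). The figurine (145,40) is clear of it. Descending.

```bash
python3 -m creep '[[0,0,1,0,0,0,0],[0,0,2,0,0,0,0],[0,0,2,0,0,0,0],[0,0,2,0,0,0,0],[0,0,2,0,0,0,0],[0,0,1.5,0,0,0,0],[0,0,1,0,0,0,0],[0,0,1,0,0,0,0],[0,0,0,0,0,0,0],[0,0,0,0,0,0,0]]' | sed -n '2p;4p'
python3 -m creep '[[0,0,0.3,0,0,0,0],[0,0,0.3,0,0,0,0],[0,0,0.2,0,0,0,0],[0,0,0.1,0,0,0,0],[0,0,0.1,0,0,0,0],[0,0,0.1,0,0,0,0],[0,0,0,0,0,0,0],[0,0,0,0,0,0,0]]'
```

```text
position: [0.6155, 0.2908, 0.0306]
ft_force: [1.7, 0.2, -3.1]
time: 37.55
position: [0.6152, 0.2907, 0.0191]
orientation: [3.141, -0.0, 1.656]
ft_force: [-0.3, 0.1, -3.4]
width: 0.552
grip_force: 64.1
```

```bash
python3 -m creep '[[0,0,0.05,0,0,0,0],[0,0,0.05,0,0,0,0],[0,0,0,0,0,0,0],[0,0,0,0,0,0,0]]'|sed -n '2p;4p'
```

```text
position: [0.6153, 0.2908, 0.0187]
ft_force: [-0.8, 0.4, 0.2]
```

```bash
python3 -m creep '[[0,0,0.03,0,0,0,0],[0,0,0,0,0,0,0],[0,0,0,0,0,0,0]]'|sed -n '2p;4p'; python3 -m creep '[[0,0,0,0,0,0,60],[0,0,0,0,0,0,70],[0,0,0,0,0,0,80],[0,0,0,0,0,0,100],[0,0,0,0,0,0,100],[0,0,0,0,0,0,100],[0,0,0,0,0,0,100],[0,0,0,0,0,0,100]]'|tail -2
python3 -m creep '[[0,0,-0.5,0,0,0,100],[0,0,-1,0,0,0,100],[0,0,-2,0,0,0,100],[0,0,-2,0,0,0,100],[0,0,-2,0,0,0,100],[0,0,-2,0,0,0,100],[0,0,-2,0,0,0,100],[0,0,-2,0,0,0,100],[0,0,-1,0,0,0,100],[0,0,-0.5,0,0,0,100],[0,0,0,0,0,0,100],[0,0,0,0,0,0,100]]'
python3 - <<'E'
from h import *
p,d,P=cap("wrist"); save("w4.png",p)
plan(.594,.0338,.155,156.3)
E
```

```text
position: [0.6154, 0.2908, 0.0187]
ft_force: [-3.2, -1.6, 5.5]
width: 1.0
grip_force: 0.0
time: 40.25
position: [0.6149, 0.2906, 0.1666]
orientation: [-3.14, 0.001, 1.656]
ft_force: [0.4, 0.3, -0.4]
width: 1.001
grip_force: 0.0
t 40.3 pos [0.6148 0.2905 0.1662] yaw 94.9 w 0.999 | turn [ -0.1  -0.  -61.4] shift cm [ -8.42 -24.34   1.12]
```

View pics/w4.png

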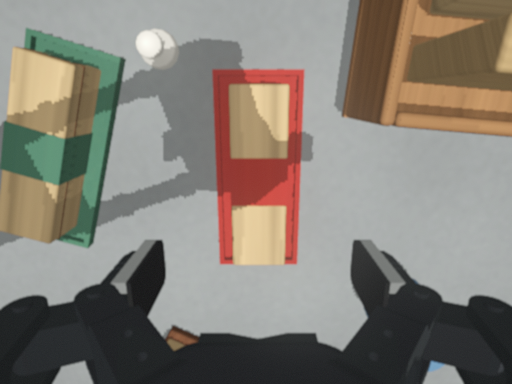

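The red box lies flat and square in the red tray at (258,172). Yellow is last.

```bash
python3 -m creep '[[0,0,0,0,0,-7.7,100],[0,0,0,0,0,-7.7,100],[0,0,0,0,0,-7.7,100],[0,0,0,0,0,-7.7,100],[0,0,0,0,0,-7.7,100],[0,0,0,0,0,-7.7,100],[0,0,0,0,0,-7.7,100],[0,0,0,0,0,-7.6,100]]'|tail -2
python3 -m creep '[[-0.4,-1.2,0.1,0,0,0,100],[-0.84,-2.43,0.1,0,0,0,100],[-0.84,-2.43,0.1,0,0,0,100],[-0.84,-2.43,0.1,0,0,0,100],[-0.84,-2.43,0.1,0,0,0,100],[-0.84,-2.43,0.1,0,0,0,100],[-0.84,-2.43,0.1,0,0,0,100],[-0.84,-2.43,0.1,0,0,0,100],[-0.84,-2.43,0.1,0,0,0,100],[-0.84,-2.43,0.1,0,0,0,100],[-0.4,-1.2,0.1,0,0,0,100]]'|tail -2
python3 -m creep '[[0,0,0,0,0,0,100],[0,0,0,0,0,0,100],[0,0,0,0,0,0,100]]'; python3 - <<'E'
from h import *
p,d,P=cap("wrist")
Z=P[...,2]; m=((Z>.047)&(Z<.063)).astype(np.uint8)
n,l,st,c=cv2.connectedComponentsWithStats(m)
for i in range(1,n):
    if st[i,4]>1500: print(c[i],cv2.minAreaRect((P[l==i][:,:2]*1000).astype(np.float32)))
plan(.594,.0338,.023,156.3)
E
```

```text
width: 1.003
grip_force: 0.0
width: 1.002
grip_force: 0.0
time: 42.5
position: [0.5945, 0.0359, 0.1567]
orientation: [3.141, -0.0, 2.73]
ft_force: [1.0, -0.3, 0.1]
width: 1.0
grip_force: 0.0
[492.16673494 118.82343302] ((620.7385864257812, 227.9921417236328), (48.78107452392578, 37.15543746948242), 3.3999595642089844)
[254.19881384 176.80915287] ((593.9246215820312, 32.532630920410156), (49.020938873291016, 159.2957305908203), 66.14144897460938)
t 42.55 pos [0.5945 0.036  0.1567] yaw 156.4 w 0.996 | turn [ 0.  -0.   0.1] shift cm [-0.04 -0.22 13.37]
```

```bash
python3 -m creep '[[0,-0.25,1.3,0,0,0,100],[0,0,2,0,0,0,100],[0,0,2,0,0,0,100],[0,0,2,0,0,0,100],[0,0,2,0,0,0,100],[0,0,1.5,0,0,0,100],[0,0,1,0,0,0,100],[0,0,0.8,0,0,0,100],[0,0,0.7,0,0,0,100],[0,0,0,0,0,0,100],[0,0,0,0,0,0,100],[0,0,0,0,0,0,100]]'|sed -n '2p;4p'; python3 -m creep '[[0,0,0,0,0,0,0],[0,0,0,0,0,0,0],[0,0,0,0,0,0,0],[0,0,0,0,0,0,0],[0,0,0,0,0,0,0],[0,0,0,0,0,0,0],[0,0,0,0,0,0,0],[0,0,0,0,0,0,0]]'
```

```text
position: [0.5941, 0.0325, 0.0247]
ft_force: [0.3, 0.9, -0.0]
time: 44.55
position: [0.5939, 0.0326, 0.0244]
orientation: [3.141, 0.001, 2.729]
ft_force: [0.6, -0.0, 5.3]
width: 0.548
grip_force: 65.2
```

```bash
python3 -m creep '[[0,0,-0.3,0,0,0,0],[0,0,-0.7,0,0,0,0],[0,0,-1.5,0,0,0,0],[0,0,-1.5,0,0,0,0],[0,0,-2,0,0,0,0],[0,0,-2,0,0,0,0],[0,0,-1.5,0,0,0,0],[0,0,-1.5,0,0,0,0],[0,0,-1.1,0,0,0,0],[0,0,-0.5,0,0,0,0],[0,0,-0.5,0,0,0,0],[0,0,0,0,0,0,0]]'|tail -2; python3 -m creep '[[0,0,0,0,0,3,0],[0,0,0,0,0,5.5,0],[0,0,0,0,0,5.5,0],[0,0,0,0,0,5.5,0],[0,0,0,0,0,5.5,0],[0,0,0,0,0,5.5,0],[0,0,0,0,0,5.5,0],[0,0,0,0,0,5.5,0],[0,0,0,0,0,5.5,0],[0,0,0,0,0,5.5,0],[0,0,0,0,0,5.5,0],[0,0,0,0,0,5.5,0]]'|tail -2;  python3 -m creep '[[0,0,0,0,0,3,0],[0,0,0,0,0,0,0],[0,0,0,0,0,0,0],[0,0,0,0,0,0,0]]'; python3 - <<'E'
from h import *
plan(.6182,-.2829,.155,89.9)
E
```

```text
width: 0.551
grip_force: 64.3
width: 0.552
grip_force: 64.2
time: 47.35
position: [0.5934, 0.0326, 0.1544]
orientation: [-3.141, 0.0, 1.57]
ft_force: [0.5, 0.4, -4.0]
width: 0.555
grip_force: 64.3
t 47.35 pos [0.5934 0.0326 0.1544] yaw 89.9 w 0.555 | turn [-0.  0.  0.] shift cm [-31.54   2.54  -0.06]
```

Shift -31.5, 2.5 in 15 units of (-2.1, 0.17).

```bash
python3 -m creep '[[-1.05,0.08,0,0,0,0,0],[-2.1,0.17,0,0,0,0,0],[-2.1,0.17,0,0,0,0,0],[-2.1,0.17,0,0,0,0,0],[-2.1,0.17,0,0,0,0,0],[-2.1,0.17,0,0,0,0,0],[-2.1,0.17,0,0,0,0,0],[-2.1,0.17,0,0,0,0,0],[-2.1,0.17,0,0,0,0,0],[-2.1,0.17,0,0,0,0,0],[-2.1,0.17,0,0,0,0,0],[-2.1,0.17,0,0,0,0,0]]'|tail -2
python3 -m creep '[[-2.1,0.17,0,0,0,0,0],[-2.1,0.17,0,0,0,0,0],[-2.1,0.17,0,0,0,0,0],[-1.05,0.08,0,0,0,0,0],[0,0,0,0,0,0,0],[0,0,0,0,0,0,0],[0,0,0,0,0,0,0]]'; python3 - <<'E'
from h import *
plan(.6182,-.2829,.031,89.9)
E
```

```text
width: 0.553
grip_force: 64.3
time: 49.25
position: [0.6184, -0.2815, 0.1548]
orientation: [3.142, -0.0, 1.57]
ft_force: [0.1, 0.3, -3.6]
width: 0.552
grip_force: 64.3
t 49.25 pos [ 0.6184 -0.2815  0.1548] yaw 89.9 w 0.552 | turn [ 0. -0.  0.] shift cm [-0.14 -0.02 12.38]
```

Contact is expected near TCP 0.0194.

```bash
python3 -m creep '[[-0.1,0,1,0,0,0,0],[0,0,2,0,0,0,0],[0,0,2,0,0,0,0],[0,0,2,0,0,0,0],[0,0,2,0,0,0,0],[0,0,1.5,0,0,0,0],[0,0,1,0,0,0,0],[0,0,0.9,0,0,0,0],[0,0,0,0,0,0,0],[0,0,0,0,0,0,0]]' | sed -n '2p;4p'
python3 -m creep '[[0,0,0.3,0,0,0,0],[0,0,0.3,0,0,0,0],[0,0,0.2,0,0,0,0],[0,0,0.1,0,0,0,0],[0,0,0.1,0,0,0,0],[0,0,0.1,0,0,0,0],[0,0,0,0,0,0,0],[0,0,0,0,0,0,0]]'
```

```text
position: [0.6185, -0.2836, 0.0314]
ft_force: [0.2, -0.0, -3.8]
time: 51.05
position: [0.6183, -0.2835, 0.0198]
orientation: [3.141, 0.0, 1.569]
ft_force: [-0.1, -0.1, -3.9]
width: 0.55
grip_force: 64.3
```

```bash
python3 -m creep '[[0,0,0.05,0,0,0,0],[0,0,0.03,0,0,0,0],[0,0,0,0,0,0,0],[0,0,0,0,0,0,0]]'|sed -n '2p;4p'
```

```text
position: [0.6184, -0.2835, 0.0194]
ft_force: [-0.1, 0.6, -1.1]
```

```bash
python3 -m creep '[[0,0,0.05,0,0,0,0],[0,0,0,0,0,0,0],[0,0,0,0,0,0,0]]'|sed -n '2p;4p'; python3 -m creep '[[0,0,0,0,0,0,60],[0,0,0,0,0,0,70],[0,0,0,0,0,0,80],[0,0,0,0,0,0,100],[0,0,0,0,0,0,100],[0,0,0,0,0,0,100],[0,0,0,0,0,0,100],[0,0,0,0,0,0,100]]'|tail -2
python3 -m creep '[[0,0,-0.5,0,0,0,100],[0,0,-1,0,0,0,100],[0,0,-2,0,0,0,100],[0,0,-2,0,0,0,100],[0,0,-2,0,0,0,100],[0,0,-2,0,0,0,100],[0,0,-2,0,0,0,100],[0,0,-2,0,0,0,100],[0,0,-1,0,0,0,100],[0,0,-0.5,0,0,0,100],[0,0,0,0,0,0,100],[0,0,0,0,0,0,100]]'|head -2
python3 - <<'E'
from h import *
p,d,P=cap("wrist"); save("w5.png",p); p,d,P=cap("scene"); save("s5.png",p)
E
```

```text
position: [0.6184, -0.2836, 0.0194]
ft_force: [-2.6, 0.9, 3.8]
width: 1.001
grip_force: 0.0
time: 53.75
position: [0.6179, -0.2833, 0.1673]
```

View pics/w5.png

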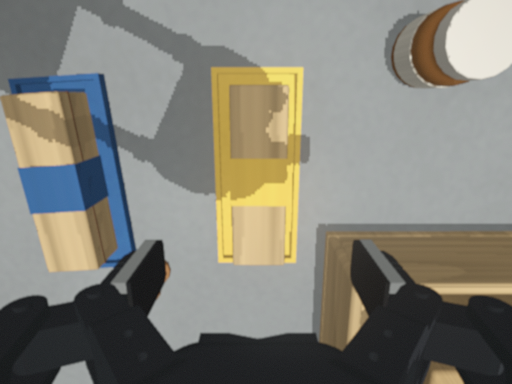

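View pics/s5.png

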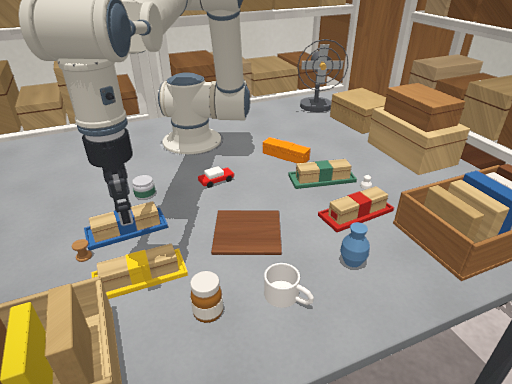

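Each box lies flat in its own tray: yellow (258,165 in the wrist view), and in the scene view blue (127,225), green (322,172) and red (357,207). The cup and figurine stand where they were and the arm is clear, so I'm handing in.

```bash
python3 -c "
from bench import job_done
print(job_done())"
```

```text
the job is handed in; nothing more can be done
None
```

All four boxes lie flat and lengthwise in the trays of their own colour, the teacup and figurine were not touched, and the job was handed in at about 54 s of the 104 s allowed.

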